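# Hold the tool-rest base over the lathe bed

### The arm

A 6-joint arm with a two-finger parallel gripper is mounted at the origin on the work surface. World frame = base frame: x ahead of the robot, y to its left, z up, the work surface at z = 0. Lengths are in m, angles in degrees, forces in N, time in s.
With the tool pointing down it reaches from about 0.25 to 0.725 m from the base axis. Payload 9.7 kg.
Tool frame: the origin (TCP) lies where the fingers leave the gripper's body, on its centre line; the fingertips stand 73 mm ahead of it and the grasp point (between the pads) lies 54 mm ahead of it; y points along the fingers, x is the direction in which the jaws open and shut, and the axes are right-handed (so a half turn about y gives the same grasp; the last joint's range is limited). The gripper opens to 85 mm and grips with 20 to 120 N. Pads are 22 mm wide; open, the fingers measure 114 mm over their backs; the gripper's body (76 mm by 85 mm) begins 54 mm behind the grasp point. The pads swing forward as they close: fully open they stand 13 mm farther back than shut.
Start: joints at [-74.313, 4.979, 10.078, 95.1, 0, 90], TCP at [0.149, -0.53, 0.304] pointing down, gripper open.
Joint ranges: [-179.16, 179.16], [-48.56, 103.87], [-65.8, 70.77], [-126.05, 130.52], [-82.76, 87.17], [-180, 180]. Speed limits (degrees/s): [127.2, 127.2, 147.25, 180, 180, 180].

### API

Orientations are given as [roll, pitch, yaw] about the fixed x, y, z axes, in that order (R = Rz(yaw) Ry(pitch) Rx(roll)).
In Python, from workcell import sensors, imaging, bot, models gives the robot as it stands.
- The arm moves only by the tool arm_command, never from a script. Its argument "rows" is one flat list of numbers, 7 for each row, row after row: the shift along the tool's x, y, z in cm, then the turn, a rotation vector about the tool's x, y, z in degrees, then the gripper's target within -1 to 1 (fully open at 1, half-way at 0, shut at -1). A call has 1 to 12 rows; each row is the pose to reach, as a shift and turn from the pose commanded when the call began, along the tool's axes at that moment; what a row does not reach only later rows make up. A row lasts 1/12 s, in which the tool goes at most 41.7 mm and 7.16 degrees, less where a joint would pass 70% of its speed; a pose out of reach is approached as far as the arm can. A call with a gripper value outside its range is refused whole. The fingers move at their own pace and stop on an object; "force" is the grip in N (left out, the last holds). Time passes only in rows, so rows that repeat a pose let the fingers close. It gives the time, the measured TCP pose, the force and the opening at its end, in the units of the state.
- sensors.get_obs(): the state, without advancing time (a new reading comes with each control period).
- imaging.camera(name): name is "scene" or "top" or "wrist"; returns a dict with "pixels" (400x640x3 uint8, blue, green, red), "z_map" (400x640 float32, m along the optical axis (not along the pixel's ray), 0 where there is no reading), "camera_matrix" (3x3 intrinsics, pixels), "D" ([k1, k2, p1, p2, k3] as OpenCV has them; the pictures are not rectified), "world_from_camera" (4x4, takes a point from camera to world coordinates). Camera axes: x right, y up, looking along -z (the intrinsics and any distortion apply to the point x, -y, -z); pixel columns grow to the right and rows downward; lengths in m; the calibration is good to about 2 mm. A picture is of the moment at which its call begins.
- bot.job_done(): hands the job in, once; it reports no verdict.
Trained networks look in the newest picture that a camera, given by its name, has taken for a name from the list of things; names that differ only in an ending like _2 or _b are one class to them, and where a whole thing is asked for, a point or a joint stands for the part that bears it (a point fixed in the world has none). Each returns a list of dicts, best first, with "conf" (0 to 1); they miss things now and then, are a little off and sometimes report something else, mostly with a low value. They report only what shows in the picture. A call takes as long as a camera call.
- models.search_frame(thing, camera): "extent" ([centre column, centre row, width, height] in pixels, round what is visible of it).
- models.spot_point(thing, camera): "location" ([column, row] in pixels: a listed point, or the origin of a listed thing).
The state is a dict: "time": time; "q": joint angles; "qd": joint speeds; "joint_efforts": joint torques, N m; "ee_pos": TCP position; "tcp_rot": TCP orientation; "wrist_force": force on the tool from outside, world axes, zero at the start; "torque": the same for the moment, N m; "opening": finger opening in m.
Only numpy, scipy, OpenCV 4.12 (cv2) and the standard library are available. Lean on these libraries where they do the work, as an engineer would, in place of code of your own. Each camera call takes 0.05 s, during which the arm holds its last target.

### The job

Pick up the lathe's tool-rest base (the slotted foot with the post hub at one end) by its balance point and, keeping it level on the way, bring it over the lathe bed, midway between the headstock face and the tailstock face: square across the bed, hub on the robot's side, the middle of its slot over the gap between the ways, the underside about 40 mm above them. Finish while holding it there, level and still in the gripper and resting on nothing, so that I can pass the clamp bolt up from below; do not bump the lathe or tailstock, and leave the other things on the bench where they are.

Things in the scene. Friction and masses are not known exactly. Their poses are not given: they have to be found in the camera images.
- banjo: The tool-rest base: a loose dark cast part, 0.6 to 0.95 kg, lying flat on the bench on its flat underside. Origin: on the axis of its hub, at the underside; x runs along the part towards the slotted end, y across it, z up. Hub, solid neck and slotted foot follow along x; in all it reaches from x = -56 (lock lever) to 209 mm.
- balance (a point): The part's balance point: in the solid neck, 57 mm from the hub axis towards the slotted end, 12 mm above the underside. The neck can be pinched from above across its width: 46 mm wide (y), 24 mm high, from the hub's wall (30 mm away from this point) to the slot (39 mm the other way). Axes as banjo.
- slot (a point): Middle of the slot in the foot, at the underside: 144.5 mm from the hub axis, so 87.5 mm beyond the balance point. The slot is 16 mm wide, goes right through and runs along x for 98 mm. The foot around it is 46 mm wide, 20 mm high, and ends 64.5 mm beyond this point. Axes as banjo.
- hub_top (a point): Centre of the hub's top, 48 mm above the underside, over the part's origin. The hub is an upright tube 54 mm across, bore 26 mm. A fixed lock lever sticks out of its outer side: x = -25 to -56 mm, y = -8 to 54 mm, up to 57 mm above the underside. Axes as banjo.
- lathe: The bench lathe: fixed, standing across the robot's front. Origin on the bench under the middle of the bed; its y runs along the bed towards the headstock (robot's left), x away from the robot, z up. The bed is 840 mm long and 138 mm wide; its two feet, 170 mm wide (x), 120 mm long and 30 mm high, stand at y = -360 and 330 mm.
- bed_gap (a point): Point on the centre line of the gap between the two ways, at the height of their tops (120 mm above the bench), at the lathe's y = 0. The ways are flat steel strips along the bed, 46 mm wide each, with a 46 mm open gap between. Axes as lathe.
- head_face (a point): Foot of the headstock's face that looks along the bed to the tailstock: on the gap's centre line at the height of the tops of the ways, 200 mm from bed_gap. The headstock is 135 mm wide, 180 mm high above the ways; its spindle sticks out 59 mm to -y, 127 mm above the ways. Axes as lathe.
- tailstock: The tailstock, clamped on the bed: fixed, 120 mm wide, 172 mm high above the ways (lock lever to 195 mm), lying on the -y side of its origin, which is tail_face. Its pointed centre sticks out 60 mm to +y, 127 mm above the ways. It stands 340 to 420 mm from the headstock face. Axes as lathe.
- tail_face (a point): Foot of the tailstock's face that looks towards the headstock: on the gap's centre line at the height of the tops of the ways. Axes as lathe.
- tool_rest: Bystander, to be left alone: the T-shaped steel tool rest lying on the bench, blade 150 mm long (its y), 25 mm wide and high, post 25 mm across reaching 107 mm along its x. Origin under the blade's middle.
- clamp_plate: Bystander: clamp plate 74 x 42 x 12 mm with its bolt standing up to 85 mm. Origin under its middle.
- faceplate: Bystander: steel faceplate, a disc 80 mm across and 8 mm thick with a hub 42 mm across, 30 mm high in all. Origin under its middle.
- blank: Bystander: round wooden bowl blank, 94 mm across and 40 mm high. Origin under its middle.

How it is judged:
By the outcome, as a careful person would: the job done as asked, in the order asked, and still so for the second after the job is handed in, while the arm keeps its last pose, push and grip.
It also fails if it takes over 45 s, if anything falls off the work surface, if the arm or the gripper's body presses on something with over 40 N, if the wrist force passes 120 N, or if a joint passes its speed limit or range.

## Working session

There is one attempt and no reset: what is moved stays moved. The work goes in short steps, Python scripts to look and compute and a tool call to move; the robot and the scene stay as the last step left them, time stands still between calls to the robot, and variables do not carry over. Pictures are saved under pics/ and viewed, and the job is handed in when it is done.

Besides the shell and the picture viewer there is one more tool, called after "Emit:" as name(argument=value, ...), one argument or row to a line, values as JSON. arm_command: Moves the arm, as the interface text tells. Its arguments: {"type":"object","properties":{"rows":{"type":"array","items":{"type":"number"}},"force":{"type":"number"}},"required":["rows"]}

```bash
mkdir -p pics; cat > h.py <<'E'
import numpy as np, cv2
from workcell import sensors, imaging, bot, models
def shot(name,fn=None):
    c=imaging.camera(name)
    if fn: cv2.imwrite('pics/'+fn,c['pixels'])
    return c
def px2w(c,u,v,z=None,plane=None,r=2):
    K=np.array(c['camera_matrix'],float);D=np.array(c['D'],float)
    p=cv2.undistortPoints(np.array([[[u,v]]],float),K,D)[0,0]
    T=np.array(c['world_from_camera'])
    d=np.array([p[0],-p[1],-1.0])
    if plane is not None:
        dw=T[:3,:3]@d; s=(plane-T[2,3])/dw[2]; return T[:3,3]+s*dw
    if z is None:
        a=c['z_map'][int(round(v))-r:int(round(v))+r+1,int(round(u))-r:int(round(u))+r+1];a=a[a>0]; z=np.median(a) if len(a) else np.nan
    return T[:3,3]+T[:3,:3]@(d*z)
def cloud(c):
    K=np.array(c['camera_matrix'],float);D=np.array(c['D'],float)
    h,w=c['z_map'].shape
    uu,vv=np.meshgrid(np.arange(w),np.arange(h))
    p=cv2.undistortPoints(np.stack([uu,vv],-1).reshape(-1,1,2).astype(float),K,D).reshape(h,w,2)
    T=np.array(c['world_from_camera'])
    P=np.stack([p[...,0],-p[...,1],-np.ones((h,w))],-1)*c['z_map'][...,None]
    W=P@T[:3,:3].T+T[:3,3]
    W[c['z_map']<=0]=np.nan
    return W
E
python3 - <<'E'
from h import *
np.set_printoptions(precision=4,suppress=True)
for n in ['scene','top','wrist']:
    c=shot(n,n+'0.png'); print(n,np.array(c['world_from_camera']))
    for t in ['banjo','balance','slot','hub_top','bed_gap','head_face','tail_face','tool_rest','clamp_plate','faceplate','blank']:
        for d in models.spot_point(t,n)[:2]:
            u,v=d['location']; print(t,round(d['conf'],2),np.round(d['location'],1),px2w(c,u,v))
print(sensors.get_obs())
E
```

```text
scene [[-0.7752 -0.4018  0.4876  1.1067]
 [ 0.6317 -0.4857  0.6041  0.708 ]
 [-0.0059  0.7763  0.6303  0.8486]
 [ 0.      0.      0.      1.    ]]
banjo 0.57 [339.  221.3] [0.6982 0.2473 0.2945]
balance 0.68 [348.5 227.6] [0.6964 0.273  0.2951]
hub_top 0.66 [334.9 211.1] [0.4957 0.0001 0.0465]
bed_gap 0.84 [263.9 224.9] [ 0.6796 -0.0955  0.032 ]
head_face 0.23 [371.7 252.1] [0.708  0.3484 0.2961]
tail_face 0.84 [235.2 190.8] [ 0.6696 -0.2714  0.0448]
tool_rest 0.66 [290.4 154.5] [ 0.3948 -0.3649  0.0172]
clamp_plate 0.62 [330.2 157.5] [ 0.2963 -0.2603  0.0159]
clamp_plate 0.61 [236.  191.2] [ 0.6682 -0.2692  0.0438]
faceplate 0.79 [462.4 254.8] [0.3359 0.3326 0.027 ]
blank 0.63 [438.8 288.6] [0.4852 0.3718 0.0424]
blank 0.16 [328.3 156.4] [ 0.2939 -0.2738  0.0128]
top [[-0.0492  0.9789 -0.1984  0.2851]
 [-0.9988 -0.0488  0.007  -0.0202]
 [-0.0028  0.1985  0.9801  1.1905]
 [ 0.      0.      0.      1.    ]]
banjo 0.57 [322.8 213.6] [ 0.4845 -0.0023  0.0021]
banjo 0.35 [234.8  99.1] [0.7864 0.2056 0.0009]
balance 0.89 [299.  215.9] [0.4779 0.053  0.0252]
slot 0.72 [261.4 214.4] [0.49  
[... 510 characters left out ...]
98.2] [ 0.7613 -0.0269  0.037 ]
wrist [[ 0.2698  0.9221  0.2773  0.2174]
 [-0.9629  0.2584  0.0777 -0.5111]
 [ 0.     -0.288   0.9576  0.3731]
 [ 0.      0.      0.      1.    ]]
clamp_plate 0.71 [138.7   1.5] [ 0.28   -0.2944  0.0108]
{'time': 1.8, 'q': array([-74.3129,   4.976 ,  10.0758,  95.1005,  -0.0006,  90.0013]), 'qd': array([-0.0422,  0.0276,  0.0354,  0.0097, -0.0582, -0.0167]), 'joint_efforts': array([  0.001 , -52.0109,  46.4843,   0.0024,  -0.0001,  -0.    ]), 'ee_pos': array([ 0.1487, -0.5295,  0.3039]), 'tcp_rot': array([-90.0006,   0.0006, -74.3142]), 'wrist_force': array([0.6617, 0.3427, 0.5788]), 'torque': array([ 0.0399, -0.0408,  0.0295]), 'opening': 0.08523217796698827}
```

View pics/top0.png

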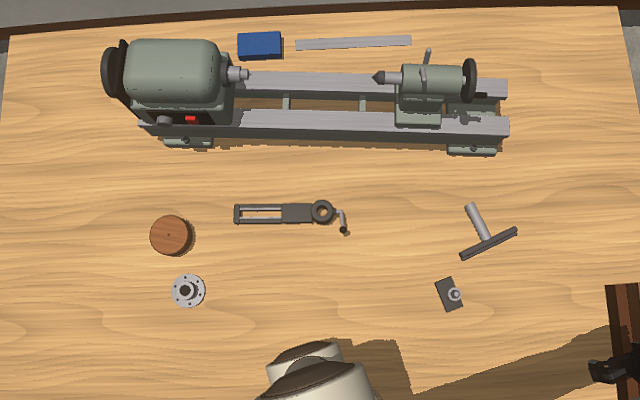

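View pics/scene0.png

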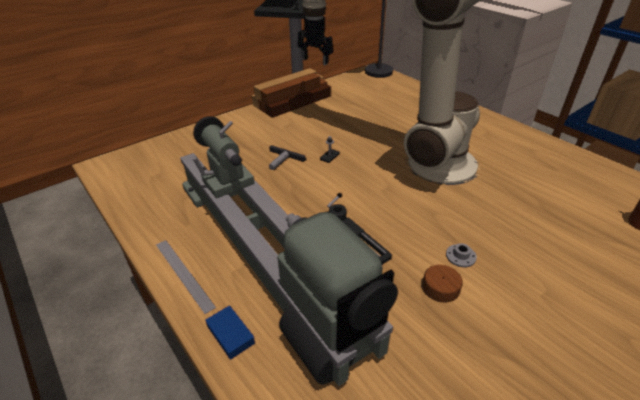

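```bash
python3 - <<'E'
from h import *
np.set_printoptions(precision=4,suppress=True)
c=shot('top'); W=cloud(c); np.save('W.npy',W); 
import pickle; pickle.dump(dict(c),open('top.pkl','wb'))
s=shot('scene'); pickle.dump(dict(s),open('scene.pkl','wb'))
P=W[180:250,220:360].reshape(-1,3); P=P[np.isfinite(P[:,2])]
m=(P[:,2]>0.012)&(P[:,2]<0.035); F=P[m][:,:2]
print(len(F),cv2.minAreaRect((F[F[:,1]>0.03]*1000).astype(np.float32)))
H=P[P[:,2]>0.04]; print('hub',H.mean(0),cv2.minAreaRect((H[:,:2]*1000).astype(np.float32)), P[:,2].max())
print('bench',np.nanmedian(W[160:190,200:300,2]))
# per-row z of neck
for u in range(232,320,8):
    col=W[195:235,u]; k=col[:,2]>0.01; print(u,k.sum(),col[k][:,0].min() if k.any() else 0,col[k][:,0].max() if k.any() else 0,np.median(col[k][:,1]) if k.any() else 0,np.median(col[k][:,2]) if k.any() else 0)
print('ways')
for u in list(range(250,370,20))+[485,500]:
    col=W[50:160,u]; k=(abs(col[:,2]-0.12)<0.012); x=np.sort(col[k][:,0]); g=np.diff(x); i=g.argmax()
    print(u,x[0],x[i],x[i+1],x[-1],np.median(col[k][:,1]),np.median(col[k][:,2]))
E
```

```text
1358 ((488.253173828125, 118.72433471679688), (178.7955780029297, 47.140384674072266), 87.8909683227539)
hub [ 0.4761 -0.0104  0.0483] ((473.55828857421875, -20.412635803222656), (96.93959045410156, 53.156986236572266), 61.27595138549805) 0.059313775466578234
bench 0.0005248124393713027
232 0 0 0 0 0
240 19 0.46872553917366855 0.5111812072566249 0.19222903418019033 0.019265069010046876
248 14 0.46821642456785983 0.5132871995288516 0.17278431744970008 0.02019654628821954
256 13 0.46701106686178806 0.512229652679997 0.1539783147950759 0.021203810434661685
264 14 0.46631390481801305 0.5114339563643018 0.13545080862160558 0.018894032501242775
272 14 0.46491168750567946 0.509906381475157 0.11642663145127337 0.02108419018197505
280 14 0.464451065158427 0.5088738352610231 0.0977066048138841 0.020754766312601425
288 20 0.4643499970184173 0.5077847503122639 0.07851422548626638 0.024892539653052825
296 20 0.463341029605972 0.5073078547023209 0.059860874774564886 0.024034233887331613
304 21 0.46282121008213883 0.5082139666459975 0.041239479303504634 0.023017205129094664
312 19 0.462881499223100
[... 325 characters left out ...]
67 0.7027480399758546 0.75160723768291 0.7984099653344743 0.058253139755390815 0.12016429871824852
310 0.6551267456816503 0.699707458877924 0.7480667147821078 0.7918853521085167 0.013306952216122526 0.12062120561811907
330 0.6513395550656894 0.6959065321357379 0.7438724897938656 0.790975317422467 -0.031689429855334184 0.12051589179884492
350 0.648995917355049 0.6945257217405376 0.7407385106937381 0.7864459736089913 -0.07663653085483058 0.11944763989340379
485 0.6244859975309269 0.6673377618327989 0.7136303375721095 0.7599441499843395 -0.37735703814961347 0.12049068761888404
500 0.622239958615499 0.6670293776314522 0.7131962746033051 0.7601288264007766 -0.41526412445697636 0.12002259205347632
```

```bash
python3 - <<'E'
import cv2
a=cv2.imread('pics/top0.png')
cv2.imwrite('pics/crop_lathe.png',cv2.resize(a[30:165,220:520],None,fx=2.6,fy=2.6,interpolation=cv2.INTER_CUBIC))
cv2.imwrite('pics/crop_banjo.png',cv2.resize(a[190:245,225:360],None,fx=5.5,fy=5.5,interpolation=cv2.INTER_CUBIC))
E
```

```text
(no output)
```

View pics/crop_lathe.png

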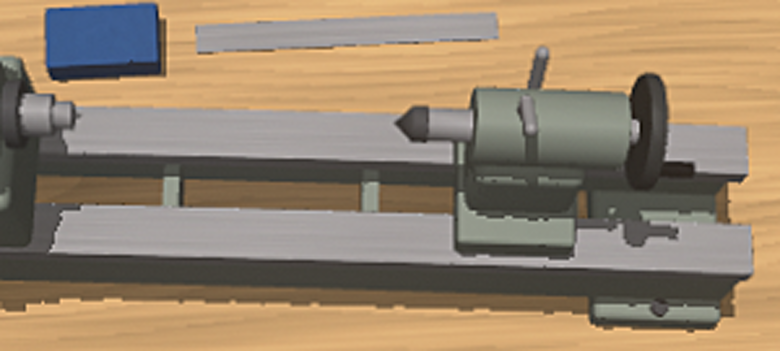

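View pics/crop_banjo.png

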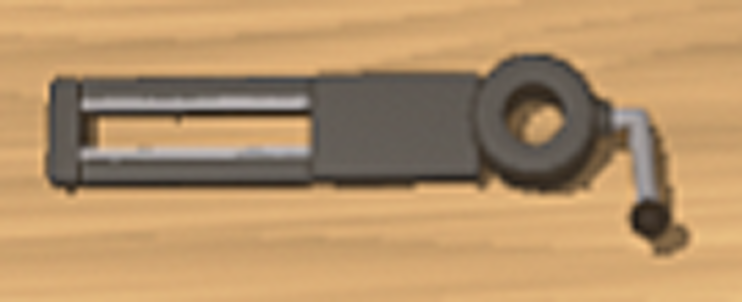

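```bash
python3 - <<'E'
from h import *
import pickle
np.set_printoptions(precision=4,suppress=True)
W=np.load('W.npy'); c=pickle.load(open('top.pkl','rb'))
# banjo edges by line fit
P=W[180:250,220:360]
lo=[];hi=[]
for u in range(20,92):
    col=P[:,u]; k=col[:,2]>0.012
    if k.sum()<5 : continue
    q=col[k]; lo.append(q[q[:,0].argmin()][:2]); hi.append(q[q[:,0].argmax()][:2])
for e in(lo,hi):
    e=np.array(e); f=np.polyfit(e[:,1],e[:,0],1); r=e[:,0]-np.polyval(f,e[:,1]); k=abs(r)<.002; f=np.polyfit(e[k,1],e[k,0],1); print('edge',f,np.degrees(np.arctan(f[0])),r.std(), np.polyval(f,.057))
# far end, neck step
for t,(u,v),z in [('hub',(323,212.5),.048),('bal',(299,215.9),.012),('slot',(261.4,214.4),0),('bed_gap',(326.6,101),.12),('head',(237.6,99.3),.12),('tail',(393.3,103.4),.12)]:
    print(t,px2w(c,u,v,plane=z))
s0=np.array
# gap line
rows=[]
for u in list(range(245,372,3))+list(range(484,503,3)):
    col=W[50:160,u]; k=(abs(col[:,2]-0.12)<0.006); q=col[k]; q=q[q[:,0].argsort()]; x=q[:,0]
    if len(x)<10: continue
    g=np.diff(x); i=g.argmax()
    rows.append([q[0,1],x[0],q[i,1],x[i],q[i+1,1],x[i+1],q[-1,1],x[-1]])
rows=np.array(rows)
for j in range(4):
    f=np.polyfit(rows[:,2*j],rows[:,2*j+1],1); r=rows[:,2*j+1]-np.polyval(f,rows[:,2*j]);k=abs(r)<.003;f=np.polyfit(rows[k,2*j],rows[k,2*j+1],1);print('way',f,k.sum(),len(k))
th=np.arctan(.0837); d=np.array([np.sin(th),np.cos(th)]); n=np.array([np.cos(th),-np.sin(th)])
for nm,fn in(('top',c),('scene',pickle.load(open('scene.pkl','rb')))):
    Q=cloud(fn).reshape(-1,3); Q=Q[np.isfinite(Q[:,2])]
    L=np.c_[(Q[:,:2]-[.7248,0])@n,(Q[:,:2]-[.7248,0])@d,Q[:,2]]
    L=L[(abs(L[:,0])<.075)&(L[:,2]>.13)&(L[:,2]<.33)]
    m=(abs(L[:,2]-.247)>.045)|(abs(L[:,0])>.045)
    h,e=np.histogram(L[m][:,1],bins=np.arange(-.4,.45,.004))
    print(nm,[(round(e[i],3),h[i]) for i in range(len(h)) if h[i] and -.27<e[i]<.25])
E
```

```text
edge [0.0377 0.4612] 2.159507128173723 0.0003835662197510362 0.4633152133238878
edge [0.045 0.505] 2.5760391017144086 0.0009381133865583329 0.5076068572451532
hub [ 0.4793 -0.0035  0.048 ]
bal [0.4801 0.0539 0.012 ]
slot [0.4901 0.1442 0.    ]
bed_gap [ 0.7204 -0.0241  0.12  ]
head [0.7354 0.1766 0.12  ]
tail [ 0.7074 -0.1736  0.12  ]
way [0.0788 0.6548] 50 50
way [0.0816 0.6994] 50 50
way [0.0821 0.7474] 49 50
way [0.077  0.7921] 41 50
top [(np.float64(-0.268), np.int64(41)), (np.float64(-0.264), np.int64(39)), (np.float64(-0.26), np.int64(39)), (np.float64(-0.256), np.int64(42)), (np.float64(-0.252), np.int64(45)), (np.float64(-0.248), np.int64(42)), (np.float64(-0.244), np.int64(50)), (np.float64(-0.24), np.int64(63)), (np.float64(-0.236), np.int64(66)), (np.float64(-0.232), np.int64(67)), (np.float64(-0.228), np.int64(43)), (np.float64(-0.224), np.int64(47)), (np.float64(-0.22), np.int64(44)), (np.float64(-0.216), np.int64(59)), (np.float64(-0.212), np.int64(76)), (np.float64(-0.208), np.int64(69)), (np.float64(-0.204), np.int64(43)), (np.float64(-0.2), np.int64(47)), (np.float64
[... 1643 characters left out ...]
oat64(-0.18), np.int64(234)), (np.float64(-0.176), np.int64(135)), (np.float64(-0.172), np.int64(5)), (np.float64(0.184), np.int64(2)), (np.float64(0.188), np.int64(25)), (np.float64(0.192), np.int64(30)), (np.float64(0.196), np.int64(58)), (np.float64(0.2), np.int64(73)), (np.float64(0.204), np.int64(89)), (np.float64(0.208), np.int64(86)), (np.float64(0.212), np.int64(93)), (np.float64(0.216), np.int64(115)), (np.float64(0.22), np.int64(133)), (np.float64(0.224), np.int64(139)), (np.float64(0.228), np.int64(147)), (np.float64(0.232), np.int64(136)), (np.float64(0.236), np.int64(137)), (np.float64(0.24), np.int64(155)), (np.float64(0.244), np.int64(140)), (np.float64(0.248), np.int64(154))]
```

```bash
python3 - <<'E'
from h import *
import pickle
np.set_printoptions(precision=4,suppress=True)
th=np.arctan(.081); d=np.array([np.sin(th),np.cos(th)]); n=np.array([np.cos(th),-np.sin(th)])
for nm in('top','scene'):
    Q=cloud(pickle.load(open(nm+'.pkl','rb'))).reshape(-1,3); Q=Q[np.isfinite(Q[:,2])]
    L=np.c_[(Q[:,:2]-[.7234,0])@n,(Q[:,:2]-[.7234,0])@d,Q[:,2]]
    w=L[(abs(L[:,2]-.12)<.004)&(abs(L[:,0])<.075)]; print(nm,'bed ends',w[:,1].min(),np.percentile(w[:,1],[.2,99.8]),w[:,1].max(),'x',np.percentile(w[:,0],[0.3,99.7]))
    B=L[(abs(L[:,0])<.07)&(L[:,2]>.13)&(L[:,2]<.32)]
    m=(abs(B[:,2]-.247)>.05)|(abs(B[:,0])>.05); B=B[m]
    for z in np.arange(.13,.31,.02):
        k=(B[:,2]>z)&(B[:,2]<z+.02); h=B[k&(B[:,1]>0)]; t=B[k&(B[:,1]<0)]
        print(round(z,2),'head',np.sort(h[:,1])[[0,5,20]] if len(h)>20 else '', 'tail',np.sort(t[:,1])[::-1][[0,5,20]] if len(t)>20 else '')
E
```

```text
top bed ends -0.4366294274851983 [-0.4349  0.3971] 0.4039655791011725 x [-0.0693  0.0702]
0.13 head [0.1835 0.1839 0.1842] tail [-0.1741 -0.1743 -0.1747]
0.15 head [0.1831 0.1836 0.1842] tail [-0.1745 -0.1748 -0.1768]
0.17 head [0.1829 0.1835 0.1841] tail [-0.1794 -0.1797 -0.1808]
0.19 head [0.183  0.1836 0.1847] tail [-0.1798 -0.18   -0.1945]
0.21 head [0.1827 0.1845 0.1861] tail 
0.23 head [0.1955 0.199  0.2096] tail 
0.25 head [0.1963 0.197  0.2044] tail 
0.27 head [0.195  0.1993 0.2036] tail 
0.29 head [0.2015 0.2062 0.2093] tail [-0.2054 -0.2059 -0.2088]
scene bed ends -2.0609077596572636 [-2.0468  0.404 ] 0.4049643019418018 x [-0.0665  0.0716]
0.13 head [0.188  0.1949 0.2052] tail [-0.1712 -0.1721 -0.173 ]
0.15 head [0.1884 0.1954 0.2099] tail [-0.1707 -0.1736 -0.1763]
0.17 head [0.1918 0.197  0.2098] tail [-0.1755 -0.1778 -0.1792]
0.19 head [0.1873 0.1942 0.2032] tail [-0.177  -0.1782 -0.1809]
0.21 head [0.1879 0.1894 0.1939] tail [-0.2303 -2.0275 -2.0382]
0.23 head [0.199  0.2208 0.2437] tail 
0.25 head [0.1979 0.217  0.2263] tail 
0.27 head [0.1987 0.2024 0.2124] tail 
0.29 head [0.2034 0.2071 0.2095] tail [-0.2022 -0.2042 -0.2068]
```

Emit:
arm_command(
  rows=[-47.2,8,48.2,0,-72,0,1,-47.2,8,48.2,0,-72,0,1,-47.2,8,48.2,0,-72,0,1,-47.2,8,48.2,0,-72,0,1,-47.2,8,48.2,0,-72,0,1,-47.2,8,48.2,0,-72,0,1,-47.2,8,48.2,0,-72,0,1,-47.2,8,48.2,0,-72,0,1,-47.2,8,48.2,0,-72,0,1,-47.2,8,48.2,0,-72,0,1,-47.2,8,48.2,0,-72,0,1,-47.2,8,48.2,0,-72,0,1],
)

```text
time: 2.9
ee_pos: [0.3968, -0.0971, 0.2452]
tcp_rot: [-90.0, -0.1, -2.2]
wrist_force: [0.8, -1.2, 0.5]
opening: 0.0856
```

```bash
python3 - <<'E'
from h import *
np.set_printoptions(precision=4,suppress=True)
o=sensors.get_obs(); print(o['time'],o['q'],o['ee_pos'],o['tcp_rot'])
E
```

```text
2.9 [-13.7475 -15.2771 -15.2223  89.9865  -0.0035  78.4955] [ 0.3968 -0.0971  0.2452] [-90.0171  -0.0663  -2.243 ]
```

Emit:
arm_command(
  rows=[8.3,0,15.55,0,-150,0,1,8.3,0,15.55,0,-150,0,1,8.3,0,15.55,0,-150,0,1,8.3,0,15.55,0,-150,0,1,8.3,0,15.55,0,-150,0,1,8.3,0,15.55,0,-150,0,1,8.3,0,15.55,0,-150,0,1,8.3,0,15.55,0,-150,0,1,8.3,0,15.55,0,-150,0,1,8.3,0,15.55,0,-150,0,1,8.3,0,15.55,0,-150,0,1,8.3,0,15.55,0,-150,0,1],
)

```text
time: 3.9
ee_pos: [0.4855, 0.0529, 0.2451]
tcp_rot: [-90.0, -0.0, 84.0]
wrist_force: [-0.5, 0.1, -0.1]
opening: 0.0856
```

Emit:
arm_command(
  rows=[0,0,0,0,-94,0,1,0,0,0,0,-94,0,1,0,0,0,0,-94,0,1,0,0,0,0,-94,0,1,0,0,0,0,-94,0,1,0,0,0,0,-94,0,1,0,0,0,0,-94,0,1,0,0,0,0,-94,0,1,0,0,0,0,-94,0,1,0,0,0,0,-94,0,1,0,0,0,0,-94,0,1,0,0,0,0,-94,0,1],
)

```text
time: 4.9
ee_pos: [0.4855, 0.0529, 0.2451]
tcp_rot: [-90.0, 0.0, 169.9]
wrist_force: [-0.1, 0.2, -0.4]
opening: 0.0853
```

```bash
python3 - <<'E'
from h import *
np.set_printoptions(precision=4,suppress=True)
c=shot('wrist','wr1.png')
for t in ['hub_top','balance','slot']:
    for d in models.spot_point(t,'wrist')[:2]:
        u,v=d['location']; print(t,round(d['conf'],2),np.round(d['location'],1),px2w(c,u,v,plane={'hub_top':.048,'balance':.012,'slot':0}[t]))
import pickle; pickle.dump(dict(c),open('wr1.pkl','wb'))
o=sensors.get_obs(); print(o['time'],o['q'],o['ee_pos'],o['tcp_rot'])
E
```

```text
hub_top 0.96 [302.5 137.9] [ 0.4845 -0.0004  0.048 ]
balance 0.57 [312. 189.] [0.4863 0.0559 0.012 ]
slot 0.84 [321.  253.9] [0.4904 0.1379 0.    ]
5.1 [  6.2179  -4.2548  -5.7249  88.5299  -0.001  -73.0991] [0.4855 0.0529 0.245 ] [-89.9991   0.0003 169.3169]
```

View pics/wr1.png

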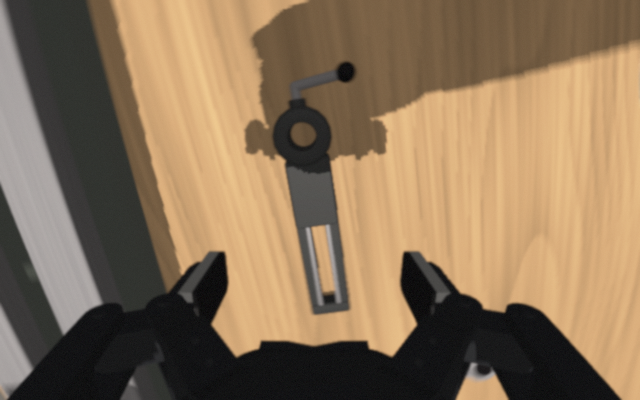

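```bash
python3 - <<'E'
from h import *
import pickle
np.set_printoptions(precision=4,suppress=True)
c=pickle.load(open('wr1.pkl','rb'))
for p,z in [((331.5,311.5),.02),((312,225),.024),((323,264),0.0),((302.5,135.5),.048)]: print(p,px2w(c,*p,plane=z))
W=cloud(c); P=W[60:330,250:370].reshape(-1,3);P=P[np.isfinite(P[:,2])]
F=P[(P[:,2]>.012)&(P[:,2]<.032)&(P[:,1]>.035)]
print(cv2.minAreaRect((F[:,:2]*1000).astype(np.float32)), np.percentile(F[:,1],[99,99.9]))
H=P[(P[:,2]>.044)&(P[:,2]<.052)]; print(cv2.minEnclosingCircle((H[:,:2]*1000).astype(np.float32)),np.median(H[:,2]))
N=P[(P[:,2]>.02)&(P[:,2]<.03)&(P[:,1]>.035)&(P[:,1]<.09)]; print(np.percentile(N,[1,50,99],axis=0))
E
```

```text
(331.5, 311.5) [0.4897 0.2038 0.02  ]
(312, 225) [0.4926 0.0911 0.024 ]
(323, 264) [0.4903 0.1513 0.    ]
(302.5, 135.5) [ 0.4841 -0.0025  0.048 ]
((489.65924072265625, 120.34965515136719), (172.26246643066406, 46.35982894897461), 87.8783187866211) [0.2037 0.2062]
((467.57159423828125, -17.93191146850586), 49.7891845703125) 0.046935965102504085
[[0.4647 0.0354 0.021 ]
 [0.4869 0.0614 0.0231]
 [0.5096 0.0895 0.0247]]
```

Emit:
arm_command(
  rows=[-0.06,3,-0.22,0,-7,0,1,-0.06,6.5,-0.22,0,-8.2,0,1,-0.06,10,-0.22,0,-8.2,0,1,-0.06,12.5,-0.22,0,-8.2,0,1,-0.06,14.5,-0.22,0,-8.2,0,1,-0.06,16,-0.22,0,-8.2,0,1,-0.06,16.8,-0.22,0,-8.2,0,1,-0.06,16.8,-0.22,0,-8.2,0,1,-0.06,16.8,-0.22,0,-8.2,0,1],
  force=60,
)

```text
time: 5.85
ee_pos: [0.4866, 0.055, 0.0774]
tcp_rot: [-90.0, 0.0, 177.7]
wrist_force: [0.1, 0.2, 0.2]
opening: 0.0855
```

```bash
python3 - <<'E'
from h import *
np.set_printoptions(precision=4,suppress=True)
shot('wrist','wr2.png')
o=sensors.get_obs(); print(o['time'],o['q'],o['ee_pos'],o['tcp_rot'],o['wrist_force'])
E
```

```text
5.9 [  6.4431  -1.3192 -21.5183  69.7321   0.0017 -81.2611] [0.487 0.055 0.078] [-90.0121   0.0678 177.7042] [0.2795 0.8926 0.3723]
```

View pics/wr2.png

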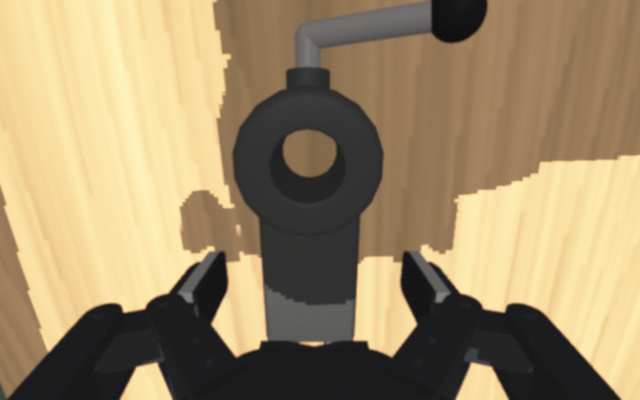

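Emit:
arm_command(
  rows=[0,0,0,0,0,0,-1,0,0,0,0,0,0,-1,0,0,0,0,0,0,-1,0,0,0,0,0,0,-1,0,0,0,0,0,0,-1,0,0,0,0,0,0,-1,0,0,0,0,0,0,-1,0,0,0,0,0,0,-1,0,0,0,0,0,0,-1,0,0,0,0,0,0,-1],
  force=80,
)

```text
time: 6.73
ee_pos: [0.4876, 0.055, 0.0786]
tcp_rot: [-90.0, 0.2, 177.8]
wrist_force: [1.1, 0.6, 5.8]
opening: 0.0439
```

Emit:
arm_command(
  rows=[0,-0.3,0,0,0,0,-1,0,-0.8,0,0,0,0,-1,0,-1.5,0,0,0,0,-1,0,-2.3,0,0,0,0,-1,0,-3,0,0,0,0,-1,0,-3,0,0,0,0,-1,0,-3,0,0,0,0,-1,0,-3,0,0,0,0,-1],
)

```text
time: 7.4
ee_pos: [0.4864, 0.0549, 0.1068]
tcp_rot: [-90.0, -0.0, 177.8]
wrist_force: [0.8, 0.3, -7.8]
opening: 0.0443
```

```bash
python3 - <<'E'
from h import *
np.set_printoptions(precision=4,suppress=True)
c=shot('wrist','wr3.png'); t=shot('top','top3.png'); s=shot('scene','sc3.png')
import pickle; pickle.dump((dict(c),dict(t),dict(s)),open('l3.pkl','wb'))
o=sensors.get_obs(); print(o['time'],o['ee_pos'],o['tcp_rot'],o['wrist_force'],o['torque'],o['opening'])
for nm,W in(('t',cloud(t)),('w',cloud(c)),('s',cloud(s))):
    P=W.reshape(-1,3);P=P[np.isfinite(P[:,2])]
    for a,b in((.1,.14),(.14,.17),(.17,.21)):
        m=(P[:,1]>a)&(P[:,1]<b)&(abs(P[:,0]-.489)<.03)&(P[:,2]>.02)&(P[:,2]<.09)
        print(nm,a,m.sum(),np.median(P[m],0) if m.any() else '')
    m=(np.hypot(P[:,0]-.485,P[:,1]+.002)<.027)&(P[:,2]>.06)&(P[:,2]<.1);print(nm,'hub',m.sum(),np.median(P[m],0) if m.any() else '')
E
```

```text
7.55 [0.4863 0.0549 0.1066] [-89.9941  -0.0436 177.772 ] [-0.3496 -0.3351 -7.0874] [-0.0514  0.0181 -0.0098] 0.04408150137585604
t 0.1 0 
t 0.14 0 
t 0.17 261 [0.4852 0.1938 0.0476]
t hub 186 [ 0.4863 -0.0128  0.0763]
w 0.1 8 [0.4869 0.1072 0.0366]
w 0.14 0 
w 0.17 0 
w hub 13709 [ 0.4832 -0.0037  0.0752]
s 0.1 174 [0.4804 0.1205 0.0485]
s 0.14 142 [0.4827 0.1549 0.0486]
s 0.17 250 [0.4955 0.1959 0.0478]
s hub 23 [ 0.4858 -0.0175  0.0777]
```

View pics/wr3.png

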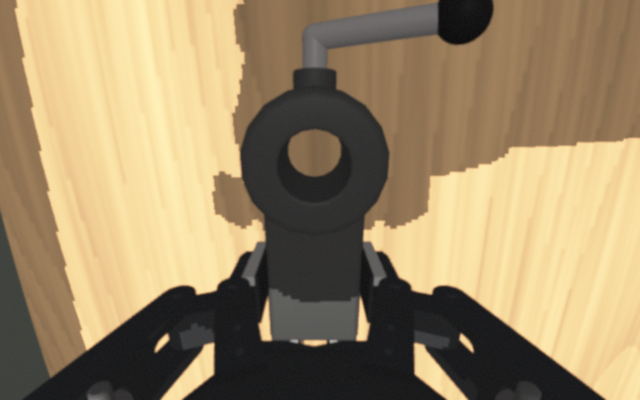

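View pics/top3.png

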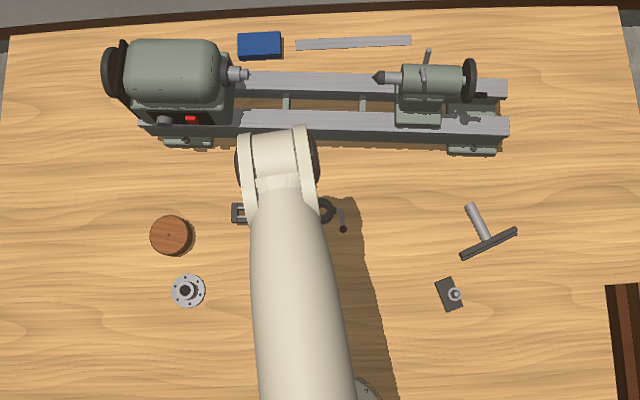

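Emit:
arm_command(
  rows=[0,-0.6,0,0,0,0,-1,0,-1.8,0,0,1,0,-1,0,-3.2,0,0,3,0,-1,0,-4.8,0,0,6,0,-1,0,-6.4,0,0,10,0,-1,0,-8,0,0,15,0,-1,0,-9.6,0,0,20,0,-1,0,-11.2,0,0,25,0,-1,0,-12.6,0,0,30,0,-1,0,-13.6,0,0,35,0,-1,0,-14.2,0,0,40,0,-1,0,-14.4,0,0,45,0,-1],
)

```text
time: 8.55
ee_pos: [0.4868, 0.055, 0.2536]
tcp_rot: [-90.1, 0.1, 132.5]
wrist_force: [-0.4, -0.1, -6.9]
opening: 0.0441
```

Emit:
arm_command(
  rows=[0,0,0,0,5,0,-1,0,0,0,0,10,0,-1,0,0,0,0,15,0,-1,0,0,0,0,20,0,-1,0,0,0,0,25,0,-1,0,0,0,0,30,0,-1,0,0,0,0,35,0,-1,0,0,0,0,40,0,-1,0,0,0,0,44,0,-1,0,0,0,0,46.5,0,-1,0,0,0,0,47.4,0,-1,0,0,0,0,47.4,0,-1],
)

```text
time: 9.55
ee_pos: [0.4865, 0.0549, 0.2519]
tcp_rot: [-90.0, -0.0, 85.3]
wrist_force: [-0.5, -0.8, -7.3]
opening: 0.0444
```

```bash
python3 - <<'E'
from h import *
np.set_printoptions(precision=4,suppress=True)
o=sensors.get_obs(); print(o['time'],o['q'],o['ee_pos'],o['tcp_rot'],o['wrist_force'],o['torque'],o['opening'])
E
```

```text
9.55 [ 6.442  -4.0814 -4.8044 89.2276  0.0019 11.0935] [0.4865 0.0549 0.2519] [-90.0481  -0.0113  85.3485] [-0.4739 -0.8422 -7.2991] [0.043  0.0121 0.0051] 0.044393244006360646
```

Emit:
arm_command(
  rows=[-0.1,0,-0.5,0,0,0,-1,-0.3,0,-1.5,0,0,0,-1,-0.6,0,-3.2,0,0,0,-1,-1.1,0,-5.3,0,0,0,-1,-1.5,0,-7.5,0,0,0,-1,-1.9,0,-9.7,0,0,0,-1,-2.4,0,-11.8,0,0,0,-1,-2.8,0,-13.6,0,0,0,-1,-3,0,-14.7,0,0,0,-1,-3.1,0,-15.2,0,0,0,-1,-3.1,0,-15.3,0,0,0,-1,-3.1,0,-15.3,0,0,0,-1],
)

```text
time: 10.55
ee_pos: [0.6367, 0.0116, 0.2505]
tcp_rot: [-89.9, -0.0, 85.4]
wrist_force: [0.3, 0.6, -7.5]
opening: 0.044
```

```bash
python3 - <<'E'
from h import *
import pickle
np.set_printoptions(precision=4,suppress=True)
D={}
for n in ['wrist','top','scene']:
    c=shot(n,n+'4.png'); D[n]=dict(c)
    for t in ['slot','hub_top']:
        for d in models.spot_point(t,n)[:1]:
            u,v=d['location']; print(n,t,round(d['conf'],2),np.round(d['location'],1),px2w(c,u,v,plane={'hub_top':.221,'slot':.173}[t]))
pickle.dump(D,open('l4.pkl','wb'))
o=sensors.get_obs(); print(o['time'],o['ee_pos'],o['tcp_rot'],o['wrist_force'],o['torque'],o['opening'])
E
```

```text
wrist slot 0.6 [311.1 165.3] [0.5873 0.0127 0.173 ]
wrist hub_top 0.73 [312.5 168.5] [0.5801 0.0142 0.221 ]
top hub_top 0.37 [447.8 293.1] [ 0.2834 -0.2349  0.221 ]
scene slot 0.6 [268.  213.4] [0.7231 0.0146 0.173 ]
scene hub_top 0.57 [311.7 176.6] [0.5874 0.0152 0.221 ]
11.0 [0.6363 0.0118 0.2513] [-90.0203  -0.0016  85.3859] [-0.8843 -1.1262 -7.1315] [ 0.0409  0.0126 -0.0119] 0.044627924159540644
```

View pics/top4.png

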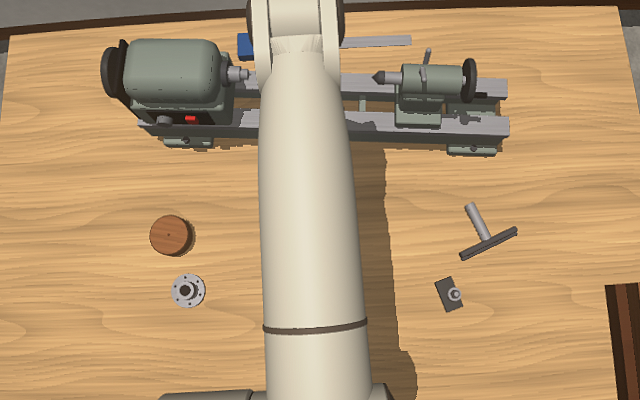

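View pics/scene4.png

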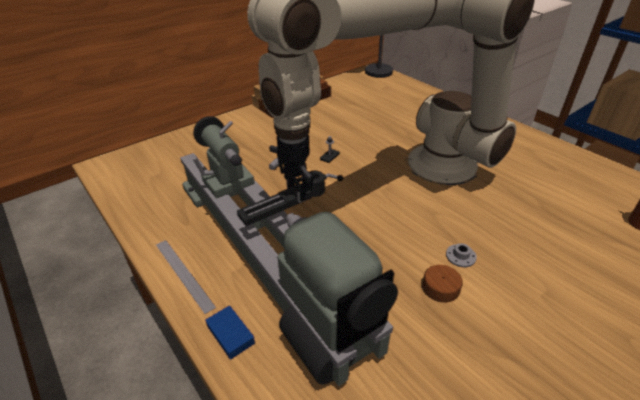

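View pics/wrist4.png

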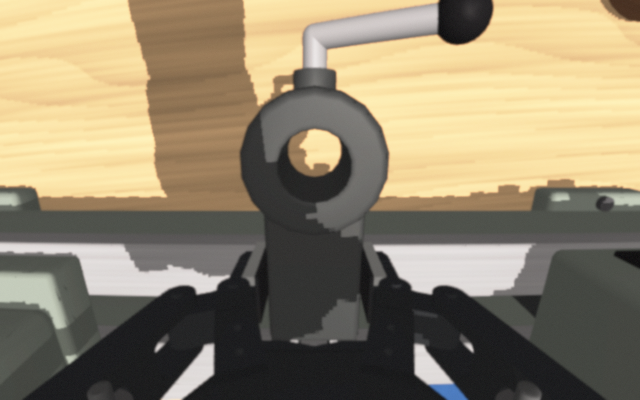

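Emit:
arm_command(
  rows=[0,0.2,0,0,0,0,-1,0,0.5,0,0,0,0,-1,0,0.8,0,0,0,0,-1,0,1.1,0,0,0,0,-1,0,1.25,0,0,0,0,-1,0,1.25,0,0,0,0,-1,0,1.25,0,0,0,0,-1,0,1.25,0,0,0,0,-1],
)

```text
time: 11.67
ee_pos: [0.6366, 0.0117, 0.2386]
tcp_rot: [-90.0, -0.0, 85.4]
wrist_force: [-0.5, 0.5, -7.0]
opening: 0.0442
```

```bash
python3 - <<'E'
from h import *
import pickle
np.set_printoptions(precision=4,suppress=True)
c=shot('scene','scene5.png'); w=shot('wrist'); pickle.dump((dict(c),dict(w)),open('l5.pkl','wb'))
a=c['pixels']; cv2.imwrite('pics/sc5crop.png',cv2.resize(a[120:270,180:400],None,fx=3.6,fy=3.6,interpolation=cv2.INTER_CUBIC))
o=sensors.get_obs(); print(o['time'],o['ee_pos'],o['tcp_rot'],o['wrist_force'],o['torque'],o['opening'])
th=np.arctan(.081); d=np.array([np.sin(th),np.cos(th)]); n=np.array([np.cos(th),-np.sin(th)])
def lat(c):
    Q=cloud(c).reshape(-1,3);Q=Q[np.isfinite(Q[:,2])]
    return np.c_[(Q[:,:2]-[.7234,0])@n,(Q[:,:2]-[.7234,0])@d,Q[:,2]]
L=lat(c)
m=(abs(L[:,1])<.06)&(L[:,0]>-.05)&(L[:,0]<.09)&(L[:,2]>.15)&(L[:,2]<.2)
F=L[m]; print('foot',len(F),np.percentile(F,[.5,5,50,95,99.5],axis=0))
T=F[F[:,2]>.174]
A=np.c_[T[:,:2],np.ones(len(T))]; print('plane',np.linalg.lstsq(A,T[:,2],rcond=None)[0], cv2.minAreaRect((T[:,:2]*1000).astype(np.float32)),len(T),np.median(T[:,2]))
# gap edges in scene cam
m=(abs(L[:,2]-.12)<.006)&(abs(L[:,0])<.08)&(abs(L[:,1])<.4); X=L[m]
print('way pts', np.histogram(X[:,0],bins=np.arange(-.08,.081,.005)))
L=lat(w)
m=(L[:,2]>.195)&(L[:,2]<.222)&(L[:,0]<-.11)&(L[:,0]>-.18)&(abs(L[:,1]-.004)<.03);H=L[m]
A=np.c_[H[:,:2],np.ones(len(H))];print('hub wrist',np.percentile(H,[1,50,99],axis=0),np.linalg.lstsq(A,H[:,2],rcond=None)[0])
E
```

```text
11.7667 [0.6366 0.0117 0.2387] [-90.0201  -0.004   85.3718] [ 0.0868 -0.5566 -8.2537] [0.0479 0.0181 0.0222] 0.04390587171312981
foot 867 [[-0.0495 -0.0184  0.1617]
 [-0.046  -0.0143  0.1657]
 [ 0.0103  0.0147  0.1797]
 [ 0.0637  0.028   0.1834]
 [ 0.0658  0.0296  0.1864]]
plane [-0.0032 -0.023   0.1806] ((8.08905029296875, 4.896539688110352), (49.762672424316406, 116.0053939819336), 89.72865295410156) 624 0.18099234281484106
way pts (array([  0,   0,  17,  62,  57,  58,  75,  81,  81,  76,  80, 124,   3,
         1,   2,   3,   0,   2,   0,   1,  10, 142, 134, 134, 159, 196,
       232, 258, 312, 490, 301,   0]), array([-0.08 , -0.075, -0.07 , -0.065, -0.06 , -0.055, -0.05 , -0.045,
       -0.04 , -0.035, -0.03 , -0.025, -0.02 , -0.015, -0.01 , -0.005,
        0.   ,  0.005,  0.01 ,  0.015,  0.02 ,  0.025,  0.03 ,  0.035,
        0.04 ,  0.045,  0.05 ,  0.055,  0.06 ,  0.065,  0.07 ,  0.075,
        0.08 ]))
hub wrist [[-0.1767 -0.021   0.1957]
 [-0.1486  0.0032  0.207 ]
 [-0.1208  0.0274  0.2086]] [0.0541 0.0025 0.2141]
```

View pics/sc5crop.png

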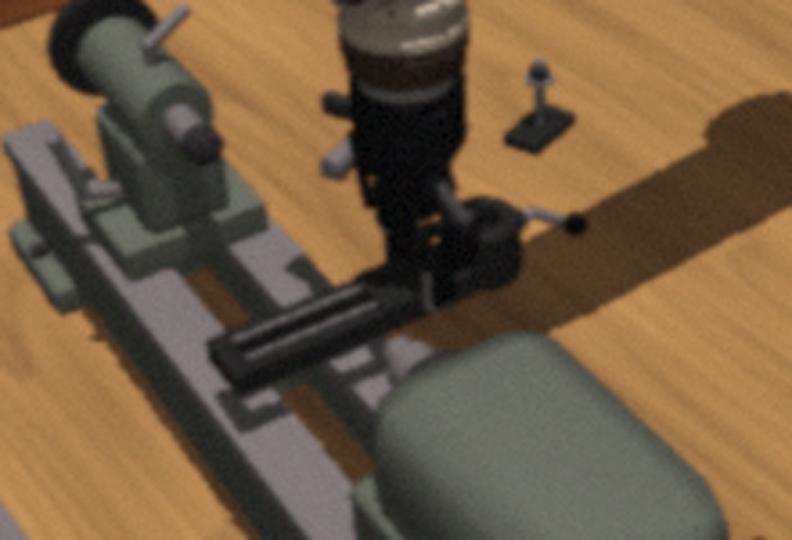

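Emit:
arm_command(
  rows=[0,0,0,0,0,0,-1,0,0,0,0,0,0,-1,0,0,0,0,0,0,-1,0,0,0,0,0,0,-1,0,0,0,0,0,0,-1,0,0,0,0,0,0,-1],
)

```text
time: 12.27
ee_pos: [0.6365, 0.0117, 0.2385]
tcp_rot: [-90.0, 0.0, 85.4]
wrist_force: [0.4, -0.1, -6.8]
opening: 0.0441
```

```bash
python3 - <<'E'
from h import *
o=sensors.get_obs(); print(o['time'],o['ee_pos'],o['tcp_rot'],o['qd'],o['wrist_force'],o['opening'])
print(bot.job_done())
E
```

```text
12.2667 [0.63651417 0.01169734 0.23850696] [-8.99996184e+01  2.93058512e-03  8.53742794e+01] [-0.01350287  0.06724612  0.16017752  0.03622419 -0.03252054  0.06799088] [ 0.41211506 -0.14487007 -6.81747855] 0.044127849241937474
the job is handed in; nothing more can be done
None
```

I gripped the tool-rest base across its neck at the balance point, lifted it level and turned it clear of the lathe. It is now held, level and still, over the bed midway between the two faces, square across and with the hub on the robot's side. I handed the job in at 12.3 s.

What the last checks showed:
- **Height:** the foot's top is about 180–181 mm above the bench, so the underside is about 40 mm above the ways.
- **Level:** a plane fitted to the foot's top sloped about 0.2° lengthwise and 1.3° across. I put the crosswise slope down to depth noise over a narrow strip; the gripper itself reads level.
- **Position:** the foot's end and sides put the slot's middle within about 1–2 mm of the gap's centre and of the midpoint between the faces.
- **Hold:** the wrist carries a steady 7 N or so, about the part's weight, so it is resting on nothing.
- **Bumps:** I saw no sign of touching the lathe or tailstock, and the other things sit where they were in the top view.

Two readings disagreed. Before the final lowering, the network's slot point in the scene camera was about 10 mm off towards the headstock. I did not follow it, because the arm's own position and the measured outline of the foot agreed with each other. The hub in the wrist camera also read 3–4 mm nearer the robot than expected, but it was partly hidden and the lever blurred that outline.

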